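# Ease a probe from its foam case and lock it in the stand's cam clamp

### The job

Take the water-quality probe out of its carrying case by the cap that sticks up: it is a tight fit in the foam, so work it out slowly with small twists to and fro and keep the case standing where it is on the bench. Hang the probe upright by its collar between the open jaws of the probe stand, let go, and press the cam lever fully down so that it is clamped. Leave the other things on the bench alone.

Things in the scene. Friction and masses are not known exactly. Their poses are not given: they have to be found in the camera images.
- case: Dark grey carrying case, lid off, standing loose on the bench, 150 (x) x 190 (y) x 108 mm high, about 0.9 kg. Origin: centre of its underside, z up. Filled with dark foam, top 105 mm up. The probe stands in a cutout 12 mm to +y of the case's centre. Two calibration bottles sit fast in the foam at y -58, x +-34 mm: their 30 mm wide caps rise 13 mm above the foam.
- cutout (a point): Middle of the probe's cutout, level with the foam's top. The foam drags on the shaft with 11 to 12 N, more than the case weighs (9 N): a straight pull lifts the case. Turning the probe about its upright axis as it slides takes off most of the drag: e.g. 0.6 rad to and fro, rising at most 2 mm in each turn. The grip ends after 35 mm of travel; 87 mm clears the foam.
- probe: Straight round water-quality probe, no cable, 142 mm long, 0.2 kg, z up its axis. Origin: centre of the underside of its steel collar (56 mm wide, 8 mm thick), which lies on the foam at the start. Below it: steel shaft 30 mm wide for 55 mm, then a 22 mm wide sensor guard. Above the collar: grey ribbed cap, 34 mm wide, 8 to 48 mm above the origin, with a 20 mm wide stub to 55 mm.
- probe_cap (a point): Point on the probe's axis 32 mm above its origin, a good height at which to grip the round cap (34 mm wide, any two sides).
- probe_tip (a point): Lower end of the probe, 87 mm below its origin.
- stand: Probe stand bolted to the bench: dark base plate 200 x 200 x 12 mm, a post, and an aluminium clamp, top face 125 mm up. Origin: on the bench, straight below the seat. The clamp is a U, mouth to the stand's -x: fixed jaw with a shallow V at +y, sliding rubber-faced jaw at -y, back web from x = +22 mm. Only screw heads (8 mm) and the raised lever stand above its top face.
- seat (a point): Where the probe's origin sits when clamped: on the clamp's top face, 125 mm up, stand axes. Lever open, the fixed jaw is 15 mm to +y (V lips 13 mm) and the sliding jaw 21 to 23 mm to -y: 6 to 8 mm of play for the 30 mm shaft, so let the probe down 3 mm to the stand's -y of this point, x = 0, from above or in from -x. The collar rests on both jaws.
- lever (a joint): Cam lever at the clamp's -y side: flat dark steel bar 80 mm long from its pivot, 17 mm wide, 8 mm thick, turning about the stand's x. 0: level, pointing to the stand's -y, clamp shut (a stop). Grows as it rises; 1.45: nearly upright, open. Stays where left. 0.3 N m turns it (5 N at 65 mm from the pivot), a little more for the last 0.25 rad, where the jaw squeezes. Sliding jaw: 7 mm per rad.
- lever_pivot (a point): The lever's pivot: 76 mm to the stand's -y of the seat, 116 mm above the bench. The point's frame turns with the lever: -y points along the bar, z out of the bar's upper face (the one to press), which lies 8 mm off the pivot line.
- lever_tip (a point): On the lever's upper face, near its end, 71 mm from the pivot along the bar; 124 mm above the bench when shut.
- case_lid: The case's lift-off lid, lying upside down, 162 x 202 x 30 mm, loose. Origin: centre of its underside. To be left alone.
- beaker: Glass beaker, 72 mm wide, 92 mm high, loose. Origin: centre of its underside. To be left alone.
- sample_bottle: Clear sample bottle with a white cap, 60 mm wide, 125 mm high, loose. Origin: centre of its underside. To be left alone.
- pipe_tee: Dark grey pipe tee, 110 x 76 x 42 mm, lying loose. Origin: on the bench under the crossing of its pipes. To be left alone.
Things that resemble listed ones, but are neither listed nor needed, are in the scene too. Leave any blue look-alike of the probe alone.

How it is judged:
By the outcome, as a careful person would: the job done as asked, in the order asked, and still so for the second after the job is handed in, with the robot touching nothing.
It also fails if it takes over 72 s, if anything falls off the work surface, if the arm or the gripper's body presses on something with over 40 N, if the wrist force passes 120 N, or if a joint passes its speed limit or range.

### The arm

A 7-joint arm with a two-finger parallel gripper is mounted at the origin on the work surface. World frame = base frame: x ahead of the robot, y to its left, z up, the work surface at z = 0. Lengths are in m, angles in degrees, forces in N, time in s.
With the tool pointing down it reaches from about 0.425 to 1.025 m from the base axis. Payload 9.4 kg.
Tool frame: the origin (TCP) lies at the very end of the fingers, on their centre line; the grasp point (between the pads) lies 19 mm behind it (env.hold_point_z is the distance from the TCP to the grasp point, in m); z points along the fingers, x is the direction in which the jaws open and shut, and the axes are right-handed (so a half turn about z gives the same grasp; the last joint's range is limited). The gripper opens to 93 mm and grips with 3 to 60 N. Pads are 15 mm wide; open, the fingers measure 128 mm over their backs; the gripper's body (75 mm by 188 mm) begins 65 mm behind the grasp point.
Start: joints at [-71.488, 34.337, -0.143, 91.639, 0.103, 54.024, -4.572], TCP at [0.282, 0.668, 0.219] pointing down, gripper open.
Joint ranges: [-147.43, 147.43], [-19.82, 112.94], [-74.19, 73.91], [6.32, 146.72], [-59.91, 239.91], [6.04, 106.73], [-150.56, 150.56]. Speed limits (degrees/s): [127.2, 127.2, 172.46, 172.46, 180, 180, 180].

### API

Orientations are given as [roll, pitch, yaw] about the fixed x, y, z axes, in that order (R = Rz(yaw) Ry(pitch) Rx(roll)).
In Python, from rig import sensors, capture, camera_params, job, models, env gives the robot as it stands.
- The arm moves only by the tool send_rows, never from a script. Its arguments are lists of equal length, an entry for each row: "rotation": the turn, a rotation vector about the tool's x, y, z in rad, a list of three; "travel": the shift along the tool's x, y, z in mm, a list of three; "fingers": the gripper command: -1 is shut, 1 is fully open, values between are in proportion. In form: {"rotation": [[wx, wy, wz], ...], "travel": [[dx, dy, dz], ...], "fingers": [fingers, ...]}. A call has exactly 8 rows; each row is the pose to reach, as a shift and turn from the pose commanded when the call began, along the tool's axes at that moment; what a row does not reach only later rows make up. A row lasts 1/10 s, in which the tool goes at most 50 mm and 8.59 degrees, less where a joint would pass 70% of its speed; a pose out of reach is approached as far as the arm can. A call with a gripper value outside its range is refused whole. The fingers move at their own pace and stop on an object; "newtons" is the grip in N (left out, the last holds). Time passes only in rows, so rows that repeat a pose let the fingers close, or fill a call up. It gives the time, the measured TCP pose, the force and the opening at its end, in the units of the state.
- sensors.read_state(): the state, without advancing time (a new reading comes with each control period).
- capture(name): name is "side" or "top" or "wrist"; returns (picture, depth): 400x640x3 uint8, red, green, blue; 400x640 float32, m along the optical axis (not along the pixel's ray), 0 where there is no reading.
- camera_params(name): a dict with "fov_y" (degrees; the focal length in pixels is half the picture's height over the tangent of half this angle, whatever the lens; pixels are square), "cx", "cy" (the principal point, pixels), "origin" and "orientation" of the camera in the world. Camera axes: x right, y down, z forward; pixel columns grow to the right and rows downward; lengths in m; the calibration is good to about 2 mm. The wrist camera is an equidistant fisheye: a pixel r from the principal point sees the ray r / f radians off the axis. A picture is of the moment at which its call begins: read the wrist's pose just before it. camera_params takes no time and is no camera call; for the wrist camera it gives the pose at the moment of the call.
- job.sign_off(): hands the job in, once; it reports no verdict.
Trained networks look in the newest picture that a camera, given by its name, has taken for a name from the list of things; names that differ only in an ending like _2 or _b are one class to them, and where a whole thing is asked for, a point or a joint stands for the part that bears it (a point fixed in the world has none). Each returns a list of dicts, best first, with "p" (0 to 1); they miss things now and then, are a little off and sometimes report something else, mostly with a low value. They report only what shows in the picture. A call takes as long as a camera call. They do not tell look-alikes from the thing itself.
- models.find_in(camera, target): "bbox" ([left, top, width, height] in pixels, round what is visible of it).
- models.silhouettes(camera, target): "mask" (400x640 bool, what is visible of it) and "bbox" ([left, top, width, height] in pixels, round what is visible of it).
The state is a dict: "time": time; "q": joint angles; "qvel": joint speeds; "tau": joint torques, N m; "position": TCP position; "ee_rot": TCP orientation; "contact_force": force on the tool from outside, world axes, zero at the start; "wrist_torque": the same for the moment, N m; "grip_width": opening from 0.0 (shut) to 1.0 (fully open).
Only numpy, scipy, OpenCV 4.12 (cv2) and the standard library are available. Lean on these libraries where they do the work, as an engineer would, in place of code of your own. Each camera call takes 0.05 s, during which the arm holds its last target.

## Working session

There is one attempt and no reset: what is moved stays moved. The work goes in short steps, Python scripts to look and compute and a tool call to move; the robot and the scene stay as the last step left them, time stands still between calls to the robot, and variables do not carry over. Pictures are saved under pics/ and viewed, and the job is handed in when it is done.

Besides the shell and the picture viewer there is one more tool, called after ">>>" by a JSON object that holds its "op" and its "data", one argument or row to a line. send_rows: Moves the arm, as the interface text tells. Its arguments: {"type":"object","properties":{"rotation":{"type":"array","items":{"type":"array","items":{"type":"number"}}},"travel":{"type":"array","items":{"type":"array","items":{"type":"number"}}},"fingers":{"type":"array","items":{"type":"number"}},"newtons":{"type":"number"}},"required":["rotation","travel","fingers"]}

```bash
ls; mkdir -p pics; python3 - <<'E'
from rig import sensors, capture, camera_params, env
import cv2,json
print(sensors.read_state()); print(env.hold_point_z)
for n in ["side","top","wrist"]:
    print(n,camera_params(n))
    p,d=capture(n); cv2.imwrite(f"pics/{n}0.png",p[:,:,::-1])
    import numpy as np; np.savez(f"pics/{n}0.npz",p=p,d=d)
E
```

```text
pics
{'time': 0.0, 'q': array([-71.48861149,  34.38538551,  -0.14558403,  91.67848159,
         0.10411639,  54.02255659,  -4.57269254]), 'qvel': array([ 0.06353505, -0.01155881, -0.04779407, -0.05870904, -0.03899329,
        0.05433986, -0.06272551]), 'tau': array([ 1.72445148e-04, -7.65075588e+01,  1.49677299e+00, -2.52354813e+01,
       -5.25654014e-02,  1.71795173e-02,  1.58320140e-04]), 'position': array([0.28202609, 0.66739808, 0.21776431]), 'ee_rot': array([1.79991182e+02, 8.58648658e-02, 6.70973471e+01]), 'contact_force': array([-0.48544011,  0.50558896, -0.68116042]), 'wrist_torque': array([ 0.03433119, -0.04833435, -0.02202667]), 'grip_width': 1.0019461327495396}
0.0188
side {'fov_y': 46.45024996452672, 'cx': 313.9595647298833, 'cy': 192.80872528620316, 'origin': array([ 0.59271509, -0.79935147,  0.90704682]), 'orientation': array([-136.70820752,    1.17351968,   -4.14342104])}
top {'fov_y': 50.62023264603434, 'cx': 318.19111050672325, 'cy': 197.24194483698125, 'origin': array([ 0.55524604, -0.0434535 ,  1.12314306]), 'orientation': array([-1.75888911e+02, -2.44337938e-02, -9.10716885e+01])}
wrist {'fov_y': 65.70646984690485, 'cx': 319.60795285322337, 'cy': 200.91175223613334, 'origin': array([0.21726163, 0.69524119, 0.38474265]), 'orientation': array([1.65323027e+02, 4.41524782e-02, 6.70793786e+01])}
```

View pics/top0.png

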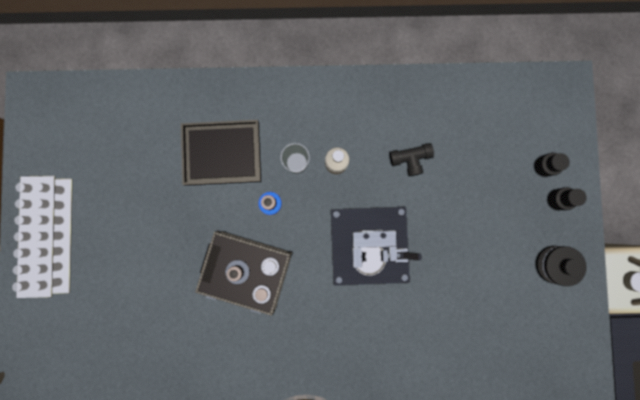

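View pics/side0.png

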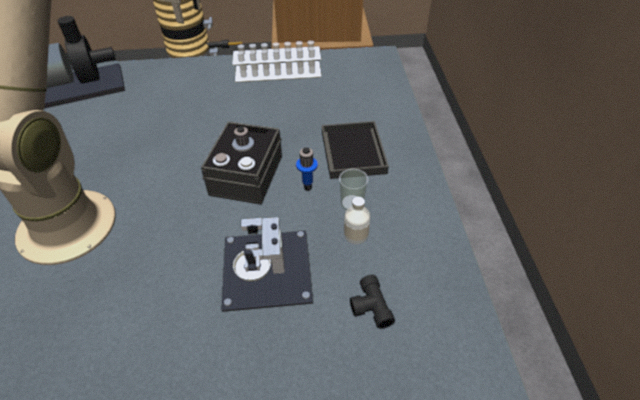

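View pics/wrist0.png

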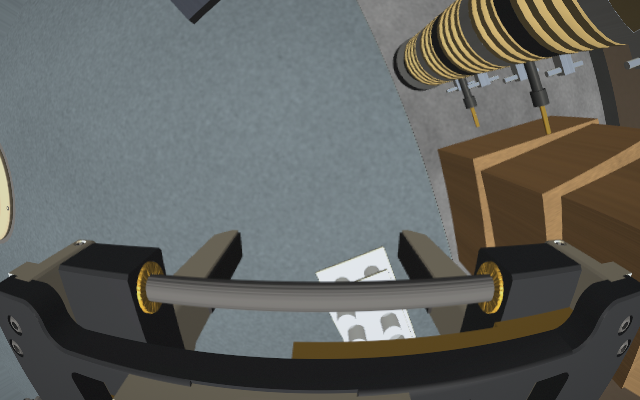

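```bash
cat > h.py <<'E'
import numpy as np, cv2
from scipy.spatial.transform import Rotation as R
from rig import sensors, capture, camera_params, models, env
def cam(n):
    c=camera_params(n); f=200/np.tan(np.radians(c['fov_y'])/2)
    return c,f,R.from_euler('xyz',c['orientation'],degrees=True).as_matrix()
def world(n,d):
    c,f,M=cam(n); v,u=np.mgrid[:400,:640]
    P=np.stack([(u-c['cx'])/f*d,(v-c['cy'])/f*d,d],-1)
    W=P@M.T+c['origin']; W[d==0]=np.nan; return W
def proj(n,X):
    c,f,M=cam(n); p=(np.atleast_2d(X)-c['origin'])@M
    return np.c_[p[:,0]/p[:,2]*f+c['cx'],p[:,1]/p[:,2]*f+c['cy']]
E
python3 - <<'E'
from h import *
for n,(x,y) in {'top':((190,190),(320,200)),'side':((180,110),(200,200))}.items():
    z=np.load(f'pics/{n}0.npz')
    print(n)
    W=world(n,z['d'])
    if n=='top':
        c=z['p'][195:325,190:440,::-1]
        cv2.imwrite('pics/crop_top.png',cv2.resize(c,None,fx=3.2,fy=3.2,interpolation=cv2.INTER_CUBIC))
        for u,v in [(236,271),(238,266),(247,272),(270,267),(261,295),(215,255),(372,260),(363,236),(387,236),(415,256),(345,220)]: print(u,v,W[v,u].round(4))
    else:
        c=z['p'][110:320,195:330,::-1]
        cv2.imwrite('pics/crop_side.png',cv2.resize(c,None,fx=2.8,fy=2.8,interpolation=cv2.INTER_CUBIC))
        for u,v in [(241,131),(243,143),(221,160),(246,163),(265,245),(250,260)]: print(u,v,W[v,u].round(4))
E
```

```text
top
236 271 [0.4613 0.143  0.1613]
238 266 [0.4706 0.1424 0.1402]
247 272 [0.4537 0.1265 0.1124]
270 267 [0.4653 0.0709 0.1218]
261 295 [0.4002 0.0931 0.1177]
215 255 [0.4947 0.2037 0.1058]
372 260 [ 0.4688 -0.1821  0.0162]
363 236 [ 0.5337 -0.1485  0.1285]
387 236 [ 0.5326 -0.2053  0.1246]
415 256 [ 0.4887 -0.2567  0.1814]
345 220 [ 0.5739 -0.1144  0.0151]
side
241 131 [0.4591 0.1411 0.1551]
243 143 [0.4598 0.1352 0.1201]
221 160 [0.4055 0.0813 0.1145]
246 163 [0.4691 0.0624 0.1162]
265 245 [ 0.5172 -0.2036  0.1253]
250 260 [ 0.4899 -0.2563  0.1494]
```

View pics/crop_top.png

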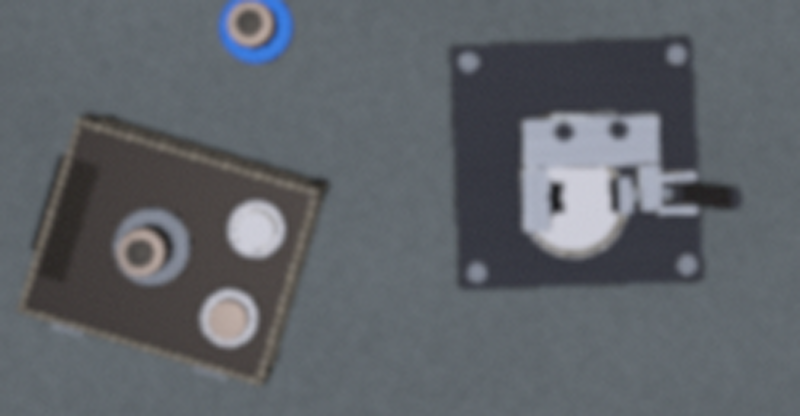

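View pics/crop_side.png

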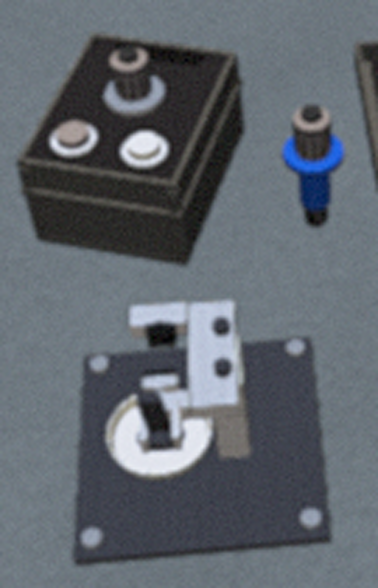

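The enlarged crops show two candidates. The probe in the case, with a grey collar, is at top (236,271). The blue look-alike stands free at top (270,203) and gets left alone. The stand's mouth faces -x, and its lever is raised at top (415,256).

```bash
python3 - <<'E'
from h import *
from scipy.optimize import least_squares
for n in ('top','side'):
    capture(n)
    for t in ('probe','stand','lever','case'):
        try: print(n,t,[(np.round(r['bbox']).tolist(),round(r['p'],2)) for r in models.find_in(n,t)])
        except Exception as e: print(e)
def fitc(P,r):
    f=lambda c:np.hypot(P[:,0]-c[0],P[:,1]-c[1])-r
    return least_squares(f,P[:,:2].mean(0),loss='soft_l1',f_scale=.002)
for n in ('top','side'):
    z=np.load(f'pics/{n}0.npz'); W=world(n,z['d']); 
    near=np.hypot(W[...,0]-.4600,W[...,1]-.141)<.045
    for lo,hi in ((.108,.120),(.149,.156),(.157,.17)):
        m=near&(W[...,2]>lo)&(W[...,2]<hi); P=W[m]
        print(n,lo,m.sum(),P.mean(0).round(4), P.min(0).round(4),P.max(0).round(4))
# top pixel features, subpixel by plane intersection
c,f,M=cam('top')
def atz(u,v,z):
    r=M@np.array([(u-c['cx'])/f,(v-c['cy'])/f,1]); return c['origin']+r*(z-c['origin'][2])/r[2]
s=3.2;o=(190,195)
for nm,pts,zz in (('screws',[(468,62),(677,55),(477,273),(687,265)],.014),('collar',[(151,247)],.113),('stubtop',[(141,250)],.158),('caps',[(255,229),(229,319)],.118),('rim',[(80,117),(318,188),(25,308),(265,381)],.108)):
    q=np.array([atz(o[0]+(a+.5)/s-.5,o[1]+(b+.5)/s-.5,zz) for a,b in pts]); print(nm,q.round(4).tolist(),'mean',q.mean(0).round(4))
E
```

```text
top probe [([226.0, 260.0, 27.0, 22.0], 0.85), ([260.0, 191.0, 21.0, 25.0], 0.79)]
top stand [([331.0, 207.0, 90.0, 79.0], 0.67)]
top lever [([395.0, 253.0, 24.0, 7.0], 0.73)]
top case [([196.0, 232.0, 98.0, 86.0], 0.63)]
side probe [([298.0, 146.0, 22.0, 44.0], 0.81), ([228.0, 126.0, 26.0, 23.0], 0.57)]
side stand [([220.0, 221.0, 94.0, 88.0], 0.84)]
side lever [([242.0, 246.0, 14.0, 22.0], 0.56)]
side case [([203.0, 120.0, 83.0, 83.0], 0.85)]
top 0.108 270 [0.4578 0.141  0.1123] [0.4159 0.0984 0.108 ] [0.5031 0.1839 0.1191]
top 0.149 108 [0.4548 0.1488 0.1529] [0.4377 0.1333 0.1491] [0.4716 0.1652 0.1559]
top 0.157 60 [0.4548 0.149  0.1604] [0.4455 0.1408 0.1575] [0.4636 0.1596 0.164 ]
side 0.108 150 [0.4575 0.1372 0.1123] [0.4292 0.109  0.1083] [0.4875 0.168  0.1196]
side 0.149 61 [0.4564 0.1426 0.1519] [0.4403 0.13   0.1492] [0.4717 0.1595 0.1559]
side 0.157 29 [0.4564 0.1472 0.1596] [0.4464 0.1361 0.1573] [0.4646 0.1587 0.1622]
screws [[0.5899, -0.091, 0.014], [0.5925, -0.2625, 0.014], [0.4189, -0.0946, 0.014], [0.4221, -0.265, 0.014]] mean [ 0.5059 -0.1783  0.014 ]
collar [[0.4546, 0.1504, 0.113]] mean [0.4546 0.1504 0.113 ]
stubtop [[0.4571, 0.1488, 0.158]] mean [0.4571 0.1488 0.158 ]
caps [[0.4668, 0.0728, 0.118], [0.4018, 0.0926, 0.118]] mean [0.4343 0.0827 0.118 ]
rim [[0.5513, 0.2039, 0.108], [0.4953, 0.0268, 0.108], [0.4111, 0.2448, 0.108], [0.3547, 0.0678, 0.108]] mean [0.4531 0.1358 0.108 ]
```

>>> {"op": "send_rows", "data": {
  "rotation": [
    [0, 0, 0.1],
    [0, 0, 0.2],
    [0, 0, 0.3],
    [0, 0, 0.4],
    [0, 0, 0.5],
    [0, 0, 0.6],
    [0, 0, 0.6],
    [0, 0, 0.6]
  ],
  "travel": [
    [-20, 18, -50],
    [-60, 55, -52],
    [-95, 88, -52],
    [-130, 121, -52],
    [-165, 154, -52],
    [-200, 187, -52],
    [-235, 219, -52],
    [-270, 252, -52]
  ],
  "fingers": [1, 1, 1, 1, 1, 1, 1, 1]
}}

```text
time: 1.45
position: [0.4096, 0.3192, 0.271]
ee_rot: [-180.0, -0.0, 32.7]
contact_force: [0.8, -0.0, -0.4]
grip_width: 1.004
```

>>> {"op": "send_rows", "data": {
  "rotation": [
    [0, 0, 0.07],
    [0, 0, 0.14],
    [0, 0, 0.21],
    [0, 0, 0.28],
    [0, 0, 0.35],
    [0, 0, 0.42],
    [0, 0, 0.49],
    [0, 0, 0.55]
  ],
  "travel": [
    [-20, 44, 0],
    [-40, 88, 0],
    [-60, 132, 0],
    [-80, 176, 0],
    [-98, 220, 0],
    [-118, 264, 0],
    [-138, 308, 0],
    [-158, 352, 0]
  ],
  "fingers": [1, 1, 1, 1, 1, 1, 1, 1]
}}

```text
time: 2.25
position: [0.4667, -0.0624, 0.2711]
ee_rot: [-180.0, -0.1, 1.1]
contact_force: [0.6, 0.1, 0.4]
grip_width: 1.0
```

>>> {"op": "send_rows", "data": {
  "rotation": [
    [0, 0, 0],
    [0, 0, 0],
    [0, 0, 0],
    [0, 0, 0],
    [0, 0, 0],
    [0, 0, 0],
    [0, 0, 0],
    [0, 0, 0]
  ],
  "travel": [
    [7, 45, 0],
    [14, 90, 0],
    [20, 125, 0],
    [23, 145, 0],
    [23, 148, 0],
    [23, 148, 0],
    [23, 148, 0],
    [23, 148, 0]
  ],
  "fingers": [1, 1, 1, 1, 1, 1, 1, 1]
}}

```text
time: 3.05
position: [0.4927, -0.2066, 0.2707]
ee_rot: [-180.0, -0.0, 1.3]
contact_force: [-0.4, -0.6, -0.5]
grip_width: 1.002
```

```bash
cat >> h.py <<'E'
def wcam(cp=None):
    c=cp or camera_params('wrist'); f=200/np.tan(np.radians(c['fov_y'])/2)
    return c,f,R.from_euler('xyz',c['orientation'],degrees=True).as_matrix()
def wray(C,uv):
    c,f,M=C; uv=np.asarray(uv,float); a=uv-[c['cx'],c['cy']]; r=np.linalg.norm(a,axis=-1,keepdims=True); th=r/f
    d=np.concatenate([a/np.maximum(r,1e-9)*np.sin(th),np.cos(th)],-1); return d@M.T
def watz(C,uv,z):
    d=wray(C,uv); o=C[0]['origin']; return o+d*((z-o[2])/d[...,2])[...,None]
def wworld(C,D):
    v,u=np.mgrid[:400,:640]; d=wray(C,np.stack([u,v],-1)); zc=d@C[2][:,2]
    W=C[0]['origin']+d*(D/zc)[...,None]; W[D==0]=np.nan; return W
def wproj(C,X):
    c,f,M=C; p=(np.atleast_2d(X)-c['origin'])@M; th=np.arctan2(np.hypot(p[:,0],p[:,1]),p[:,2]); a=np.arctan2(p[:,1],p[:,0])
    return np.c_[c['cx']+f*th*np.cos(a),c['cy']+f*th*np.sin(a)]
E
python3 - <<'E'
from h import *
import pickle
s=sensors.read_state(); print(s['position'],s['ee_rot'])
C=wcam(); p,d=capture('wrist'); pickle.dump((C,p,d),open('pics/w1.pkl','wb'))
cv2.imwrite('pics/w1.png',p[:,:,::-1])
print(C[0]['origin'],C[0]['orientation'])
for t in ('stand','lever'): print(t,[(np.round(r['bbox']).tolist(),round(r['p'],2)) for r in models.find_in('wrist',t)])
E
```

```text
[ 0.49270016 -0.20659162  0.27066962] [-1.79965499e+02 -1.50199135e-03  1.31318245e+00]
[ 0.49087156 -0.13624593  0.43761328] [1.65375734e+02 1.75352809e-02 1.29708778e+00]
stand [([257.0, 77.0, 150.0, 194.0], 0.9)]
lever [([308.0, 214.0, 17.0, 61.0], 0.89)]
```

View pics/w1.png

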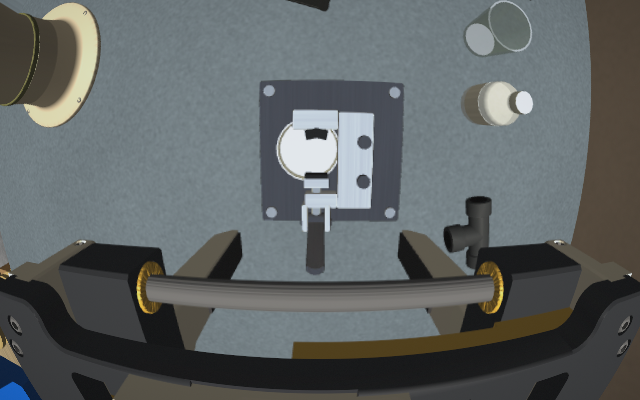

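```bash
python3 - <<'E'
from h import *
import pickle
C,p,d=pickle.load(open('pics/w1.pkl','rb'))
# ortho at z=.125: x .43..0.58 (up), y -.10..-.28 (right); 4px/mm
s=0.00025
xs=.58-np.arange(600)*s; ys=-.09-np.arange(760)*s
X=np.stack(np.broadcast_arrays(xs[:,None],ys[None,:],np.float64(.125)),-1).reshape(-1,3)
uv=wproj(C,X).reshape(600,760,2).astype(np.float32)
o=cv2.remap(p[:,:,::-1],uv[...,0],uv[...,1],cv2.INTER_CUBIC)
for k in range(0,760,80): cv2.line(o,(k,0),(k,599),(0,255,255),1); cv2.putText(o,f"{ys[k]:.2f}",(k+2,12),0,.4,(0,0,255),1)
for k in range(0,600,80): cv2.line(o,(0,k),(759,k),(0,255,255),1); cv2.putText(o,f"{xs[k]:.2f}",(2,k+24),0,.4,(0,0,255),1)
cv2.imwrite('pics/o1.png',o)
W=wworld(C,d)
for u,v in [(355,125),(355,200),(305,118),(315,182),(320,202),(316,230),(316,260)]: print(u,v,W[v,u].round(4))
E
```

```text
355 125 [ 0.5264 -0.1383  0.1247]
355 200 [ 0.5295 -0.2156  0.1265]
305 118 [ 0.4761 -0.1326  0.1256]
315 182 [ 0.4874 -0.1979  0.1243]
320 202 [ 0.4931 -0.219   0.1249]
316 230 [ 0.4896 -0.244   0.1418]
316 260 [ 0.4903 -0.2572  0.1847]
```

View pics/o1.png

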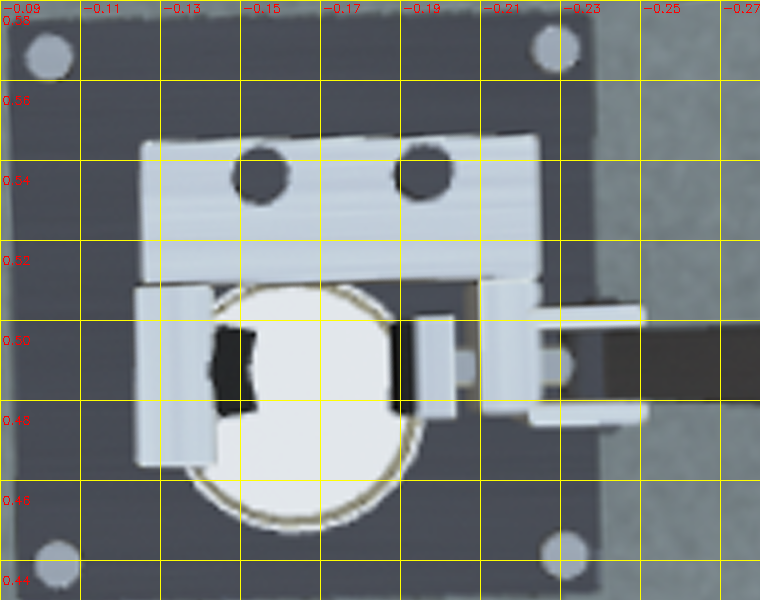

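>>> {"op": "send_rows", "data": {
  "rotation": [
    [0, 0, 0.05],
    [0, 0, 0.1],
    [0, 0, 0.15],
    [0, 0, 0.2],
    [0, 0, 0.25],
    [0, 0, 0.3],
    [0, 0, 0.32],
    [0, 0, 0.32]
  ],
  "travel": [
    [-5, -48, 0],
    [-10, -96, 0],
    [-15, -144, 0],
    [-20, -192, 0],
    [-25, -240, 0],
    [-29, -288, 0],
    [-31, -320, 0],
    [-31, -328, 0]
  ],
  "fingers": [1, 1, 1, 1, 1, 1, 1, 1]
}}

```text
time: 4.0
position: [0.454, 0.1236, 0.2706]
ee_rot: [-180.0, 0.0, -16.8]
contact_force: [0.0, -0.5, 0.8]
grip_width: 1.002
```

```bash
python3 - <<'E'
from h import *
import pickle
s=sensors.read_state(); print(s['position'],s['ee_rot'],s['q'],s['contact_force'])
C=wcam(); p,d=capture('wrist'); pickle.dump((C,p,d),open('pics/w2.pkl','wb'))
print([(np.round(r['bbox']).tolist(),round(r['p'],2)) for r in models.find_in('wrist','probe')])
s=0.00025
def ortho(z):
    xs=.53-np.arange(600)*s; ys=.22-np.arange(760)*s
    X=np.stack(np.broadcast_arrays(xs[:,None],ys[None,:],np.float64(z)),-1).reshape(-1,3)
    uv=wproj(C,X).reshape(600,760,2).astype(np.float32)
    o=cv2.remap(p[:,:,::-1],uv[...,0],uv[...,1],cv2.INTER_CUBIC)
    for k in range(0,760,80): cv2.line(o,(k,0),(k,599),(0,255,255),1); cv2.putText(o,f"{ys[k]:.2f}",(k+2,12),0,.4,(0,0,255),1)
    for k in range(0,600,80): cv2.line(o,(0,k),(759,k),(0,255,255),1); cv2.putText(o,f"{xs[k]:.2f}",(2,k+24),0,.4,(0,0,255),1)
    return o
cv2.imwrite('pics/o2.png',ortho(.113)); cv2.imwrite('pics/o3.png',ortho(.157)[100:500,100:500])
W=wworld(C,d); near=np.hypot(W[...,0]-.4557,W[...,1]-.1488)<.045
for lo,hi in ((.110,.120),(.149,.1565),(.157,.17)):
    m=near&(W[...,2]>lo)&(W[...,2]<hi); P=W[m]; print(lo,m.sum(),P.mean(0).round(4),P.min(0).round(4),P.max(0).round(4), ((P.min(0)+P.max(0))/2).round(4))
E
```

```text
[0.45401258 0.12357927 0.27056446] [-1.79956352e+02  2.15236560e-02 -1.68010081e+01] [-45.21580172  13.96069169  28.92584922 121.63190216  -9.3293553
  46.46731435 -27.35743787] [ 0.01115756 -0.50947702  0.79544188]
[([434.0, 163.0, 56.0, 48.0], 0.78), ([289.0, 140.0, 53.0, 48.0], 0.58)]
0.11 1021 [0.4585 0.1559 0.1138] [0.4285 0.1235 0.1113] [0.4841 0.1783 0.1197] [0.4563 0.1509 0.1155]
0.149 644 [0.4566 0.1518 0.1536] [0.4396 0.1338 0.149 ] [0.4731 0.1678 0.1562] [0.4564 0.1508 0.1526]
0.157 367 [0.4565 0.151  0.1606] [0.4466 0.1411 0.1571] [0.4661 0.1608 0.1628] [0.4564 0.1509 0.1599]
```

View pics/o2.png

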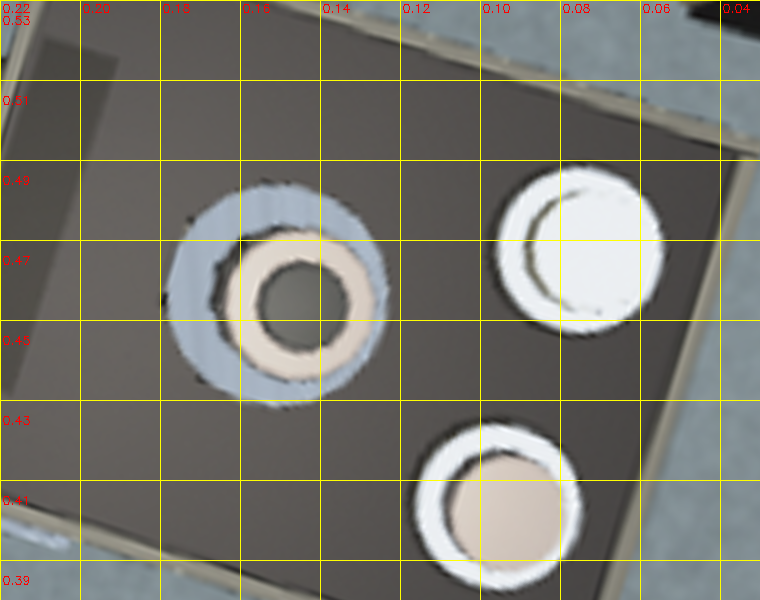

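View pics/o3.png

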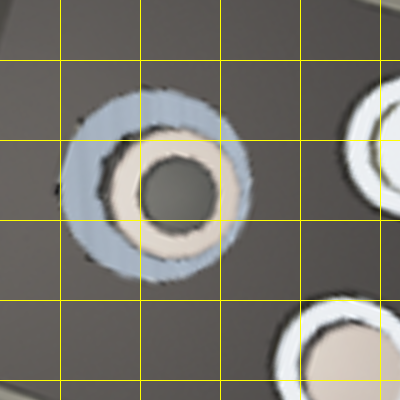

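>>> {"op": "send_rows", "data": {
  "rotation": [
    [0, 0, 0],
    [0, 0, 0],
    [0, 0, 0],
    [0, 0, 0],
    [0, 0, 0],
    [0, 0, 0],
    [0, 0, 0],
    [0, 0, 0]
  ],
  "travel": [
    [-4, -20, 25],
    [-6, -27, 60],
    [-6, -27, 95],
    [-6, -27, 125],
    [-6, -27, 142],
    [-6, -27, 150],
    [-6, -27, 151],
    [-6, -27, 151]
  ],
  "fingers": [1, 1, 0.5, 0.2, 0.2, 0.2, 0.2, 0.2],
  "newtons": 40
}}

```text
time: 4.9
position: [0.4576, 0.1461, 0.1202]
ee_rot: [-180.0, -0.0, -17.2]
contact_force: [0.2, 0.3, -0.0]
grip_width: 0.602
```

>>> {"op": "send_rows", "data": {
  "rotation": [
    [0, 0, 0],
    [0, 0, 0],
    [0, 0, 0],
    [0, 0, 0],
    [0, 0, 0],
    [0, 0, 0],
    [0, 0, 0],
    [0, 0, 0]
  ],
  "travel": [
    [-2.5, -4.1, 0],
    [-2.5, -4.1, 0],
    [-2.5, -4.1, 0],
    [-2.5, -4.1, 0],
    [-2.5, -4.1, 0],
    [-2.5, -4.1, 0],
    [-2.5, -4.1, 0],
    [-2.5, -4.1, 0]
  ],
  "fingers": [0.2, 0.2, 0.2, -1, -1, -1, -1, -1],
  "newtons": 40
}}

```text
time: 5.7
position: [0.4567, 0.1514, 0.1198]
ee_rot: [-180.0, -0.1, -17.2]
contact_force: [3.0, -1.2, -0.1]
grip_width: 0.355
```

>>> {"op": "send_rows", "data": {
  "rotation": [
    [0, 0, 0.14],
    [0, 0, 0.28],
    [0, 0, 0.14],
    [0, 0, 0],
    [0, 0, -0.14],
    [0, 0, -0.28],
    [0, 0, -0.14],
    [0, 0, 0]
  ],
  "travel": [
    [0, 0, 0],
    [0, 0, -0.1],
    [0, 0, -0.3],
    [0, 0, -0.7],
    [0, 0, -1.1],
    [0, 0, -1.2],
    [0, 0, -1.4],
    [0, 0, -1.8]
  ],
  "fingers": [-1, -1, -1, -1, -1, -1, -1, -1],
  "newtons": 40
}}

```text
time: 6.5
position: [0.4561, 0.1512, 0.1213]
ee_rot: [-180.0, -0.0, -17.4]
contact_force: [2.6, -0.0, -6.5]
grip_width: 0.359
```

```bash
python3 - <<'E'
from h import *
s=sensors.read_state(); print(s['position'],s['ee_rot'],s['contact_force'],s['wrist_torque'],s['grip_width'])
E
```

```text
[0.45607608 0.15115202 0.12128399] [-1.79991395e+02 -1.30512389e-02 -1.74388025e+01] [ 2.62857111 -0.0236072  -6.54782422] [-0.30803984 -0.61197932  0.1190932 ] 0.3592508933085746
```

>>> {"op": "send_rows", "data": {
  "rotation": [
    [0, 0, 0.14],
    [0, 0, 0.28],
    [0, 0, 0.14],
    [0, 0, 0],
    [0, 0, -0.14],
    [0, 0, -0.28],
    [0, 0, -0.14],
    [0, 0, 0]
  ],
  "travel": [
    [0, 0, -0.4],
    [0, 0, -0.6],
    [0, 0, -0.9],
    [0, 0, -1.4],
    [0, 0, -1.9],
    [0, 0, -2.1],
    [0, 0, -2.4],
    [0, 0, -2.8]
  ],
  "fingers": [-1, -1, -1, -1, -1, -1, -1, -1],
  "newtons": 40
}}

```text
time: 7.3
position: [0.4558, 0.1512, 0.124]
ee_rot: [180.0, 0.0, -17.4]
contact_force: [2.2, -0.9, -6.2]
grip_width: 0.36
```

```bash
python3 - <<'E'
from h import *
s=sensors.read_state(); print(s['position'],s['ee_rot'],s['contact_force'],s['wrist_torque'],s['grip_width'])
p,d=capture('side'); c,f,M=cam('side')
cv2.imwrite('pics/s1.png',cv2.resize(p[90:220,180:320,::-1],None,fx=4,fy=4,interpolation=cv2.INTER_CUBIC))
E
```

```text
[0.45577127 0.15117267 0.12400465] [ 1.79996106e+02  1.87574232e-02 -1.74341884e+01] [ 2.15899337 -0.89039958 -6.23863291] [-0.16893538 -0.47721299  0.15267228] 0.35968017346614106
```

View pics/s1.png

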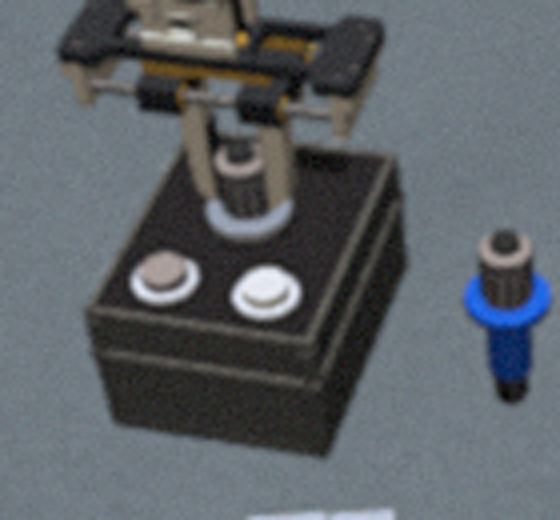

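The fingers hold the cap, and the collar is just off the foam. The case sits flat. I'll keep twisting.

>>> {"op": "send_rows", "data": {
  "rotation": [
    [0, 0, 0.14],
    [0, 0, 0.28],
    [0, 0, 0.14],
    [0, 0, 0],
    [0, 0, -0.14],
    [0, 0, -0.28],
    [0, 0, -0.14],
    [0, 0, 0]
  ],
  "travel": [
    [0, 0, -0.5],
    [0, 0, -0.7],
    [0, 0, -1.0],
    [0, 0, -1.5],
    [0, 0, -2.0],
    [0, 0, -2.2],
    [0, 0, -2.5],
    [0, 0, -3.0]
  ],
  "fingers": [-1, -1, -1, -1, -1, -1, -1, -1]
}}

```text
time: 8.15
position: [0.4556, 0.1512, 0.127]
ee_rot: [180.0, 0.0, -17.3]
contact_force: [3.0, -0.3, -6.6]
grip_width: 0.361
```

>>> {"op": "send_rows", "data": {
  "rotation": [
    [0, 0, 0.14],
    [0, 0, 0.28],
    [0, 0, 0.14],
    [0, 0, 0],
    [0, 0, -0.14],
    [0, 0, -0.28],
    [0, 0, -0.14],
    [0, 0, 0]
  ],
  "travel": [
    [0, 0, -0.5],
    [0, 0, -0.7],
    [0, 0, -1.0],
    [0, 0, -1.5],
    [0, 0, -2.0],
    [0, 0, -2.2],
    [0, 0, -2.5],
    [0, 0, -3.0]
  ],
  "fingers": [-1, -1, -1, -1, -1, -1, -1, -1]
}}

```text
time: 8.95
position: [0.4556, 0.1512, 0.13]
ee_rot: [180.0, 0.0, -17.3]
contact_force: [2.3, 0.8, -5.9]
grip_width: 0.36
```

>>> {"op": "send_rows", "data": {
  "rotation": [
    [0, 0, 0.14],
    [0, 0, 0.28],
    [0, 0, 0.14],
    [0, 0, 0],
    [0, 0, -0.14],
    [0, 0, -0.28],
    [0, 0, -0.14],
    [0, 0, 0]
  ],
  "travel": [
    [0, 0, -0.5],
    [0, 0, -0.7],
    [0, 0, -1.0],
    [0, 0, -1.5],
    [0, 0, -2.0],
    [0, 0, -2.2],
    [0, 0, -2.5],
    [0, 0, -3.0]
  ],
  "fingers": [-1, -1, -1, -1, -1, -1, -1, -1]
}}

```text
time: 9.75
position: [0.4556, 0.1512, 0.133]
ee_rot: [180.0, 0.0, -17.3]
contact_force: [2.3, -0.3, -6.4]
grip_width: 0.359
```

>>> {"op": "send_rows", "data": {
  "rotation": [
    [0, 0, 0.14],
    [0, 0, 0.28],
    [0, 0, 0.14],
    [0, 0, 0],
    [0, 0, -0.14],
    [0, 0, -0.28],
    [0, 0, -0.14],
    [0, 0, 0]
  ],
  "travel": [
    [0, 0, -0.5],
    [0, 0, -0.7],
    [0, 0, -1.0],
    [0, 0, -1.5],
    [0, 0, -2.0],
    [0, 0, -2.2],
    [0, 0, -2.5],
    [0, 0, -3.0]
  ],
  "fingers": [-1, -1, -1, -1, -1, -1, -1, -1]
}}

```text
time: 10.55
position: [0.4556, 0.1512, 0.136]
ee_rot: [180.0, 0.0, -17.3]
contact_force: [1.8, -0.4, -6.7]
grip_width: 0.359
```

>>> {"op": "send_rows", "data": {
  "rotation": [
    [0, 0, 0.14],
    [0, 0, 0.28],
    [0, 0, 0.14],
    [0, 0, 0],
    [0, 0, -0.14],
    [0, 0, -0.28],
    [0, 0, -0.14],
    [0, 0, 0]
  ],
  "travel": [
    [0, 0, -0.5],
    [0, 0, -0.7],
    [0, 0, -1.0],
    [0, 0, -1.5],
    [0, 0, -2.0],
    [0, 0, -2.2],
    [0, 0, -2.5],
    [0, 0, -3.0]
  ],
  "fingers": [-1, -1, -1, -1, -1, -1, -1, -1]
}}

```text
time: 11.35
position: [0.4555, 0.1512, 0.139]
ee_rot: [180.0, 0.0, -17.3]
contact_force: [1.6, -0.2, -6.1]
grip_width: 0.361
```

```bash
python3 - <<'E'
from h import *
p,d=capture('side')
cv2.imwrite('pics/s2.png',cv2.resize(p[90:220,180:320,::-1],None,fx=4,fy=4,interpolation=cv2.INTER_CUBIC))
E
```

```text
(no output)
```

View pics/s2.png

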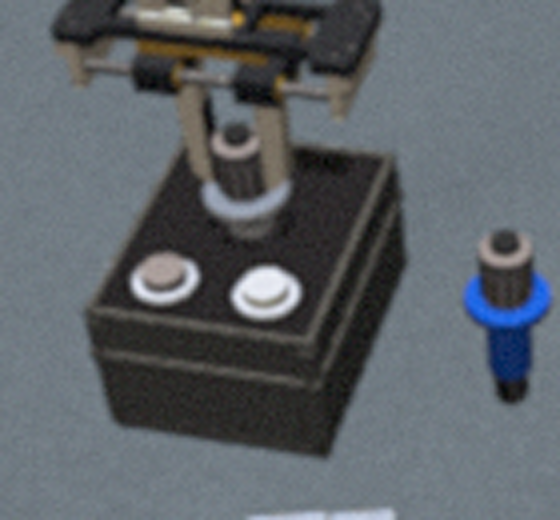

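The shaft now shows about 19 mm below the collar at (245,225). The case's outline is the same as in the last picture.

>>> {"op": "send_rows", "data": {
  "rotation": [
    [0, 0, 0.14],
    [0, 0, 0.28],
    [0, 0, 0.14],
    [0, 0, 0],
    [0, 0, -0.14],
    [0, 0, -0.28],
    [0, 0, -0.14],
    [0, 0, 0]
  ],
  "travel": [
    [0, 0, -0.5],
    [0, 0, -0.7],
    [0, 0, -1.0],
    [0, 0, -1.5],
    [0, 0, -2.0],
    [0, 0, -2.2],
    [0, 0, -2.5],
    [0, 0, -3.0]
  ],
  "fingers": [-1, -1, -1, -1, -1, -1, -1, -1]
}}

```text
time: 12.2
position: [0.4556, 0.1513, 0.142]
ee_rot: [180.0, 0.0, -17.1]
contact_force: [1.2, 0.4, -6.4]
grip_width: 0.359
```

>>> {"op": "send_rows", "data": {
  "rotation": [
    [0, 0, 0.14],
    [0, 0, 0.28],
    [0, 0, 0.14],
    [0, 0, 0],
    [0, 0, -0.14],
    [0, 0, -0.28],
    [0, 0, -0.14],
    [0, 0, 0]
  ],
  "travel": [
    [0, 0, -0.5],
    [0, 0, -0.7],
    [0, 0, -1.0],
    [0, 0, -1.5],
    [0, 0, -2.0],
    [0, 0, -2.2],
    [0, 0, -2.5],
    [0, 0, -3.0]
  ],
  "fingers": [-1, -1, -1, -1, -1, -1, -1, -1]
}}

```text
time: 13.0
position: [0.4556, 0.1512, 0.145]
ee_rot: [180.0, 0.0, -17.1]
contact_force: [1.4, -0.4, -6.7]
grip_width: 0.363
```

>>> {"op": "send_rows", "data": {
  "rotation": [
    [0, 0, 0.14],
    [0, 0, 0.28],
    [0, 0, 0.14],
    [0, 0, 0],
    [0, 0, -0.14],
    [0, 0, -0.28],
    [0, 0, -0.14],
    [0, 0, 0]
  ],
  "travel": [
    [0, 0, -0.5],
    [0, 0, -0.7],
    [0, 0, -1.0],
    [0, 0, -1.5],
    [0, 0, -2.0],
    [0, 0, -2.2],
    [0, 0, -2.5],
    [0, 0, -3.0]
  ],
  "fingers": [-1, -1, -1, -1, -1, -1, -1, -1]
}}

```text
time: 13.8
position: [0.4557, 0.1513, 0.1483]
ee_rot: [-180.0, 0.0, -17.1]
contact_force: [1.5, 0.1, -0.6]
grip_width: 0.365
```

>>> {"op": "send_rows", "data": {
  "rotation": [
    [0, 0, 0.14],
    [0, 0, 0.28],
    [0, 0, 0.14],
    [0, 0, 0],
    [0, 0, -0.14],
    [0, 0, -0.28],
    [0, 0, -0.14],
    [0, 0, 0]
  ],
  "travel": [
    [0, 0, -0.5],
    [0, 0, -0.7],
    [0, 0, -1.0],
    [0, 0, -1.5],
    [0, 0, -2.0],
    [0, 0, -2.2],
    [0, 0, -2.5],
    [0, 0, -3.0]
  ],
  "fingers": [-1, -1, -1, -1, -1, -1, -1, -1]
}}

```text
time: 14.6
position: [0.4556, 0.1513, 0.1513]
ee_rot: [-180.0, 0.0, -17.1]
contact_force: [0.6, -0.0, -2.6]
grip_width: 0.36
```

>>> {"op": "send_rows", "data": {
  "rotation": [
    [0, 0, 0.14],
    [0, 0, 0.28],
    [0, 0, 0.14],
    [0, 0, 0],
    [0, 0, -0.14],
    [0, 0, -0.28],
    [0, 0, -0.14],
    [0, 0, 0]
  ],
  "travel": [
    [0, 0, -0.5],
    [0, 0, -0.7],
    [0, 0, -1.0],
    [0, 0, -1.5],
    [0, 0, -2.0],
    [0, 0, -2.2],
    [0, 0, -2.5],
    [0, 0, -3.0]
  ],
  "fingers": [-1, -1, -1, -1, -1, -1, -1, -1]
}}

```text
time: 15.4
position: [0.4551, 0.1512, 0.1541]
ee_rot: [180.0, 0.1, -17.1]
contact_force: [-0.6, 0.1, -1.2]
grip_width: 0.361
```

>>> {"op": "send_rows", "data": {
  "rotation": [
    [0, 0, 0.14],
    [0, 0, 0.28],
    [0, 0, 0.14],
    [0, 0, 0],
    [0, 0, -0.14],
    [0, 0, -0.28],
    [0, 0, -0.14],
    [0, 0, 0]
  ],
  "travel": [
    [0, 0, -0.5],
    [0, 0, -0.7],
    [0, 0, -1.0],
    [0, 0, -1.5],
    [0, 0, -2.0],
    [0, 0, -2.2],
    [0, 0, -2.5],
    [0, 0, -3.0]
  ],
  "fingers": [-1, -1, -1, -1, -1, -1, -1, -1]
}}

```text
time: 16.2
position: [0.4551, 0.1512, 0.1571]
ee_rot: [180.0, 0.1, -17.1]
contact_force: [0.9, 0.3, -1.4]
grip_width: 0.361
```

>>> {"op": "send_rows", "data": {
  "rotation": [
    [0, 0, 0],
    [0, 0, 0],
    [0, 0, 0],
    [0, 0, 0],
    [0, 0, 0],
    [0, 0, 0],
    [0, 0, 0],
    [0, 0, 0]
  ],
  "travel": [
    [0, 0, -4],
    [0, 0, -12],
    [0, 0, -25],
    [0, 0, -42],
    [0, 0, -62],
    [0, 0, -82],
    [0, 0, -98],
    [0, 0, -105]
  ],
  "fingers": [-1, -1, -1, -1, -1, -1, -1, -1]
}}

```text
time: 17.0
position: [0.4561, 0.1515, 0.264]
ee_rot: [-179.9, -0.1, -16.9]
contact_force: [0.6, -0.3, -1.8]
grip_width: 0.362
```

```bash
python3 - <<'E'
from h import *
import pickle
s=sensors.read_state(); print(s['position'],s['ee_rot'],s['contact_force'],s['wrist_torque'],s['grip_width'],s['q'].round(1))
C=wcam(); p,d=capture('wrist'); pickle.dump((C,p,d),open('pics/w3.pkl','wb')); cv2.imwrite('pics/w3.png',p[:,:,::-1])
p2,d2=capture('side'); cv2.imwrite('pics/s3.png',cv2.resize(p2[60:230,160:340,::-1],None,fx=4,fy=4,interpolation=cv2.INTER_CUBIC)[:600,:720])
E
```

```text
[0.45612795 0.15146334 0.26402044] [-1.79922801e+02 -9.08586387e-02 -1.68716453e+01] [ 0.62464645 -0.34438016 -1.83665902] [-0.09425614  0.10102628 -0.03643783] 0.36206467365744294 [-47.8  15.3  28.9 121.1 -10.2  45.8 -29.6]
```

View pics/w3.png

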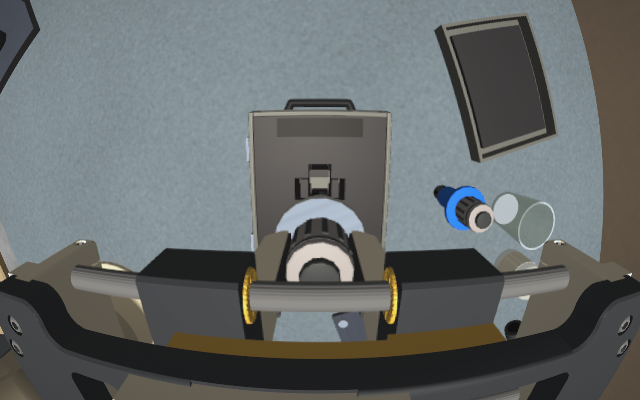

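View pics/s3.png

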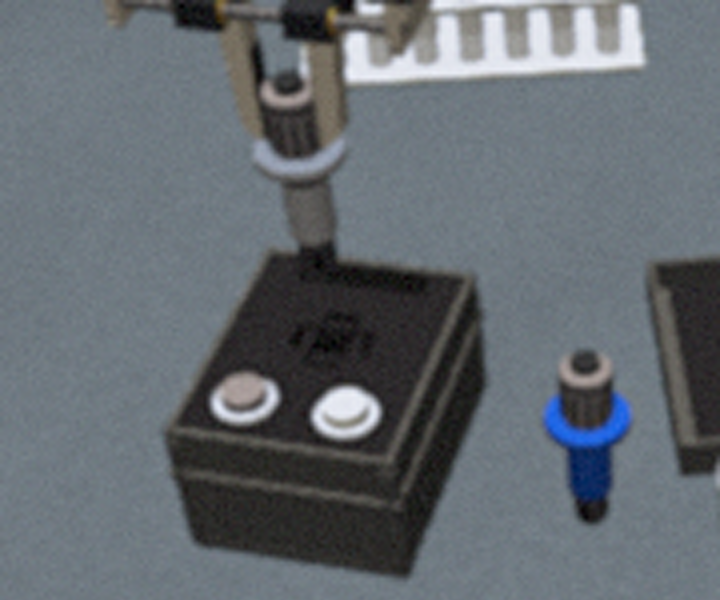

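```bash
python3 - <<'E'
from h import *
import pickle
C,p,d=pickle.load(open('pics/w3.pkl','rb'))
s=0.0002
xs=.456+.05-np.arange(500)*s; ys=.1515+.05-np.arange(500)*s
out=[]
for z in (.304,.297,.257):
    X=np.stack(np.broadcast_arrays(xs[:,None],ys[None,:],np.float64(z)),-1).reshape(-1,3)
    uv=wproj(C,X).reshape(500,500,2).astype(np.float32)
    o=cv2.remap(p[:,:,::-1],uv[...,0],uv[...,1],cv2.INTER_CUBIC)
    cv2.circle(o,(250,250),3,(0,0,255),-1)
    for r,col in ((10,(0,255,0)),(17,(255,0,0)),(28,(255,0,255))): cv2.circle(o,(250,250),int(r/.2),col,1)
    out.append(o[:, 80:420])
cv2.imwrite('pics/o4.png',cv2.resize(np.hstack(out),None,fx=.78,fy=.78))
W=wworld(C,d); m=(np.hypot(W[...,0]-.456,W[...,1]-.1515)<.013)&(W[...,2]>.299)&(W[...,2]<.31)
P=W[m]; print(m.sum(),P.mean(0),P.min(0),P.max(0))
E
```

```text
854 [0.45689791 0.15549949 0.30419334] [0.44602837 0.14501081 0.29902326] [0.4683982  0.1643674  0.30672763]
```

View pics/o4.png

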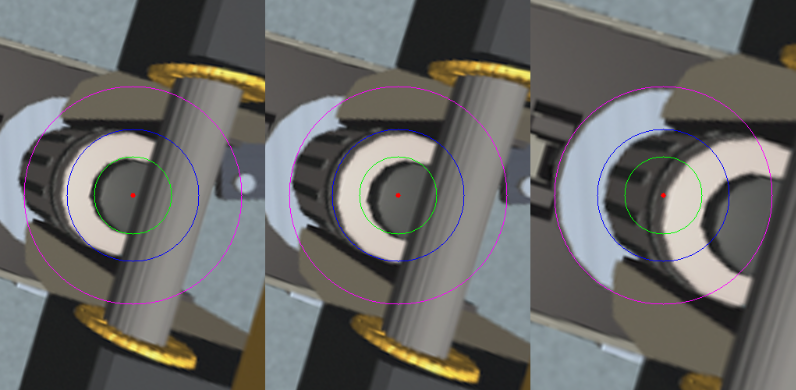

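>>> {"op": "send_rows", "data": {
  "rotation": [
    [0, 0, -0.03],
    [0, 0, -0.08],
    [0, 0, -0.14],
    [0, 0, -0.2],
    [0, 0, -0.26],
    [0, 0, -0.3],
    [0, 0, -0.31],
    [0, 0, -0.31]
  ],
  "travel": [
    [8, 18, 0],
    [22, 53, 0],
    [41, 98, 0],
    [60, 144, 0],
    [79, 190, 0],
    [98, 235, 0],
    [113, 272, 0],
    [120, 290, 0]
  ],
  "fingers": [-1, -1, -1, -1, -1, -1, -1, -1]
}}

```text
time: 17.9
position: [0.4843, -0.165, 0.2616]
ee_rot: [179.9, 0.1, 0.5]
contact_force: [0.1, 0.3, -1.5]
grip_width: 0.357
```

>>> {"op": "send_rows", "data": {
  "rotation": [
    [0, 0, 0],
    [0, 0, 0],
    [0, 0, 0],
    [0, 0, 0],
    [0, 0, 0],
    [0, 0, 0],
    [0, 0, 0],
    [0, 0, 0]
  ],
  "travel": [
    [0, 0, 0],
    [0, 0, 0],
    [0, 0, 0],
    [0, 0, 0],
    [0, 0, 0],
    [0, 0, 0],
    [0, 0, 0],
    [0, 0, 0]
  ],
  "fingers": [-1, -1, -1, -1, -1, -1, -1, -1]
}}

```text
time: 18.7
position: [0.4851, -0.1608, 0.2623]
ee_rot: [180.0, -0.0, 0.7]
contact_force: [-1.4, -0.4, -1.3]
grip_width: 0.357
```

```bash
python3 - <<'E'
from h import *
import pickle
s=sensors.read_state(); print(s['position'],s['ee_rot'],s['contact_force'])
C=wcam(); p,d=capture('wrist'); pickle.dump((C,p,d),open('pics/w4.pkl','wb')); cv2.imwrite('pics/w4.png',p[:,:,::-1])
E
```

```text
[ 0.48513681 -0.16082714  0.26230144] [ 1.79998063e+02 -1.10792121e-02  6.51388166e-01] [-1.37829794 -0.42803005 -1.3257989 ]
```

View pics/w4.png

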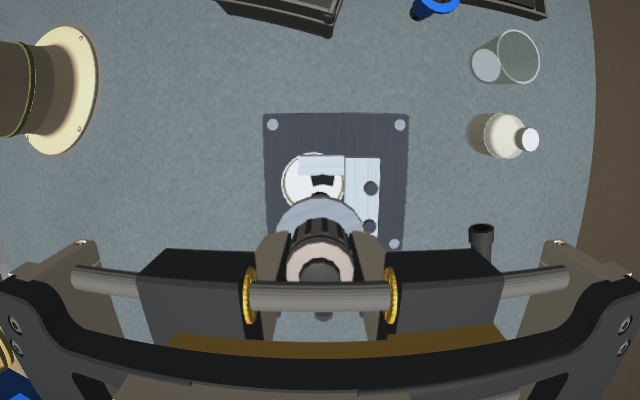

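```bash
python3 - <<'E'
from h import *
import pickle
C,p,d=pickle.load(open('pics/w4.pkl','rb'))
s=0.00025
xs=.58-np.arange(600)*s; ys=-.09-np.arange(760)*s
X=np.stack(np.broadcast_arrays(xs[:,None],ys[None,:],np.float64(.125)),-1).reshape(-1,3)
uv=wproj(C,X).reshape(600,760,2).astype(np.float32)
o=cv2.remap(p[:,:,::-1],uv[...,0],uv[...,1],cv2.INTER_CUBIC)
for k in range(0,760,80): cv2.line(o,(k,0),(k,599),(0,255,255),1); cv2.putText(o,f"{ys[k]:.2f}",(k+2,12),0,.4,(0,0,255),1)
for k in range(0,600,80): cv2.line(o,(0,k),(759,k),(0,255,255),1)
cv2.imwrite('pics/o5.png',o[100:500,50:650])
print(C[0]['origin'])
c,f,M=cam('top')
E
```

```text
[ 0.48406163 -0.09037928  0.42919008]
```

View pics/o5.png

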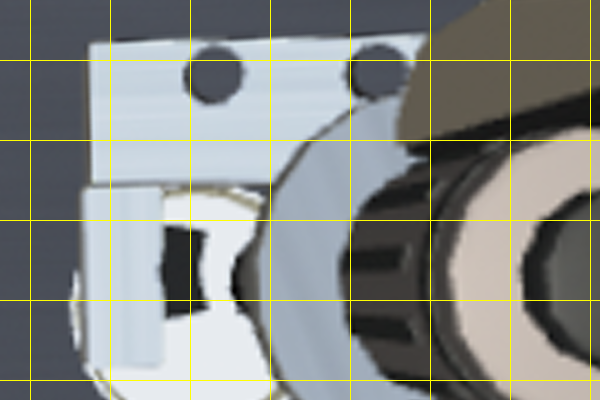

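>>> {"op": "send_rows", "data": {
  "rotation": [
    [0, 0, 0],
    [0, 0, 0],
    [0, 0, 0],
    [0, 0, 0],
    [0, 0, 0],
    [0, 0, 0],
    [0, 0, 0],
    [0, 0, 0]
  ],
  "travel": [
    [1, 4, 0],
    [2, 8.5, 0],
    [2, 8.5, 5],
    [2, 8.5, 15],
    [2, 8.5, 27],
    [2, 8.5, 38],
    [2, 8.5, 46],
    [2, 8.5, 50]
  ],
  "fingers": [-1, -1, -1, -1, -1, -1, -1, -1]
}}

```text
time: 19.55
position: [0.4867, -0.1693, 0.211]
ee_rot: [-180.0, 0.1, 0.6]
contact_force: [0.9, 0.4, -1.2]
grip_width: 0.355
```

```bash
python3 - <<'E'
from h import *
s=sensors.read_state(); print(s['position'],s['ee_rot'],s['contact_force'])
p2,d2=capture('side'); cv2.imwrite('pics/s4.png',cv2.resize(p2[180:330,200:350,::-1],None,fx=4,fy=4,interpolation=cv2.INTER_CUBIC))
E
```

```text
[ 0.48672958 -0.16928754  0.2110044 ] [-1.79990127e+02  9.17305001e-02  6.33043875e-01] [ 0.90916101  0.41731438 -1.19456357]
```

View pics/s4.png

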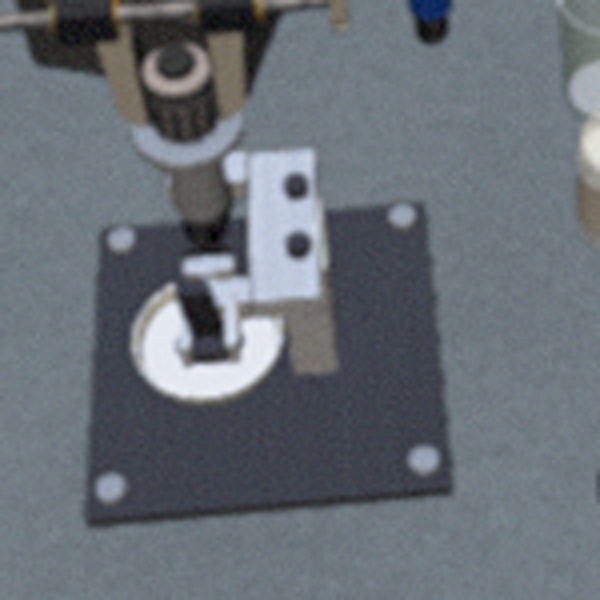

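>>> {"op": "send_rows", "data": {
  "rotation": [
    [0, 0, 0],
    [0, 0, 0],
    [0, 0, 0],
    [0, 0, 0],
    [0, 0, 0],
    [0, 0, 0],
    [0, 0, 0],
    [0, 0, 0]
  ],
  "travel": [
    [0, 0, 3],
    [0, 0, 9],
    [0, 0, 17],
    [0, 0, 26],
    [0, 0, 35],
    [0, 0, 43],
    [0, 0, 48],
    [0, 0, 50]
  ],
  "fingers": [-1, -1, -1, -1, -1, -1, -1, -1]
}}

```text
time: 20.4
position: [0.4869, -0.1695, 0.1615]
ee_rot: [-180.0, 0.1, 0.6]
contact_force: [-0.0, 1.1, -1.8]
grip_width: 0.359
```

>>> {"op": "send_rows", "data": {
  "rotation": [
    [0, 0, 0],
    [0, 0, 0],
    [0, 0, 0],
    [0, 0, 0],
    [0, 0, 0],
    [0, 0, 0],
    [0, 0, 0],
    [0, 0, 0]
  ],
  "travel": [
    [0, 0, 2],
    [0, 0, 5],
    [0, 0, 9],
    [0, 0, 12],
    [0, 0, 14.5],
    [0, 0, 16.5],
    [0, 0, 18],
    [0, 0, 18.5]
  ],
  "fingers": [-1, -1, -1, -1, -1, -1, -1, -1]
}}

```text
time: 21.2
position: [0.4872, -0.1694, 0.1436]
ee_rot: [180.0, 0.0, 0.6]
contact_force: [-0.3, 0.2, -2.0]
grip_width: 0.36
```

>>> {"op": "send_rows", "data": {
  "rotation": [
    [0, 0, 0],
    [0, 0, 0],
    [0, 0, 0],
    [0, 0, 0],
    [0, 0, 0],
    [0, 0, 0],
    [0, 0, 0],
    [0, 0, 0]
  ],
  "travel": [
    [0, 0, 0.7],
    [0, 0, 1.4],
    [0, 0, 2.1],
    [0, 0, 2.8],
    [0, 0, 3.4],
    [0, 0, 3.6],
    [0, 0, 3.6],
    [0, 0, 3.6]
  ],
  "fingers": [-1, -1, -1, -1, -1, -1, -1, -1]
}}

```text
time: 22.0
position: [0.4872, -0.1695, 0.1402]
ee_rot: [180.0, -0.0, 0.6]
contact_force: [0.6, 0.5, -2.2]
grip_width: 0.358
```

```bash
python3 - <<'E'
from h import *
s=sensors.read_state(); print(s['position'],s['ee_rot'],s['contact_force'])
p2,d2=capture('side'); cv2.imwrite('pics/s5.png',cv2.resize(p2[180:330,200:350,::-1],None,fx=4,fy=4,interpolation=cv2.INTER_CUBIC))
E
```

```text
[ 0.48722803 -0.16947809  0.14019248] [ 1.79995778e+02 -1.02881400e-02  6.35112959e-01] [ 0.61547388  0.4659667  -2.15433673]
```

View pics/s5.png

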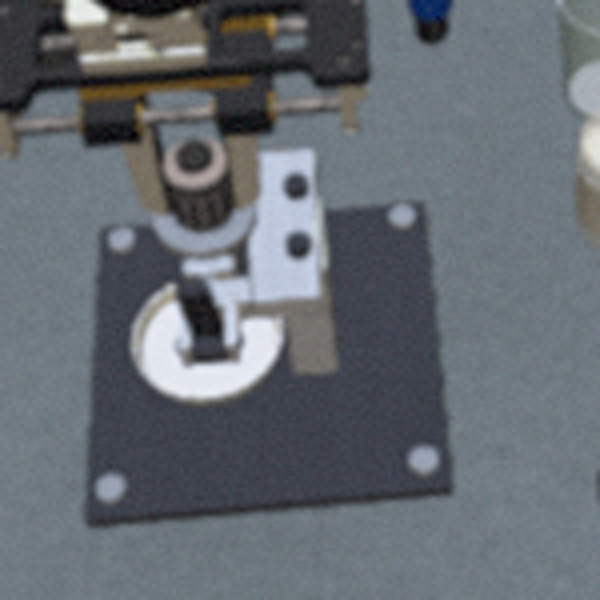

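>>> {"op": "send_rows", "data": {
  "rotation": [
    [0, 0, 0],
    [0, 0, 0],
    [0, 0, 0],
    [0, 0, 0],
    [0, 0, 0],
    [0, 0, 0],
    [0, 0, 0],
    [0, 0, 0]
  ],
  "travel": [
    [0, 0, 0.3],
    [0, 0, 0.6],
    [0, 0, 0.9],
    [0, 0, 1.2],
    [0, 0, 1.2],
    [0, 0, 1.2],
    [0, 0, 1.2],
    [0, 0, 1.2]
  ],
  "fingers": [-1, -1, -1, -1, -1, -1, -1, -1]
}}

```text
time: 22.85
position: [0.4872, -0.1695, 0.1397]
ee_rot: [-180.0, -0.0, 0.6]
contact_force: [-1.7, 1.0, 10.6]
grip_width: 0.361
```

>>> {"op": "send_rows", "data": {
  "rotation": [
    [0, 0, 0],
    [0, 0, 0],
    [0, 0, 0],
    [0, 0, 0],
    [0, 0, 0],
    [0, 0, 0],
    [0, 0, 0],
    [0, 0, 0]
  ],
  "travel": [
    [0, 0, -0.6],
    [0, 0, -0.6],
    [0, 0, -0.6],
    [0, 0, -0.6],
    [0, 0, -0.6],
    [0, 0, -0.6],
    [0, 0, -0.6],
    [0, 0, -0.6]
  ],
  "fingers": [-1, -1, -0.2, -0.1, 0, 0.1, 0.2, 0.2]
}}

```text
time: 23.65
position: [0.4872, -0.1695, 0.1395]
ee_rot: [180.0, -0.0, 0.6]
contact_force: [-0.2, -0.3, -0.4]
grip_width: 0.598
```

>>> {"op": "send_rows", "data": {
  "rotation": [
    [0, 0, 0],
    [0, 0, 0],
    [0, 0, 0],
    [0, 0, 0],
    [0, 0, 0],
    [0, 0, 0],
    [0, 0, 0],
    [0, 0, 0]
  ],
  "travel": [
    [0, 0, 0],
    [0, 0, -5],
    [0, 0, -15],
    [0, 0, -30],
    [0, 0, -50],
    [0, 0, -75],
    [0, 0, -100],
    [0, 0, -125]
  ],
  "fingers": [0.2, 0.2, 0.2, 0.2, 0.2, 0.2, 0.2, 0.2]
}}

```text
time: 24.45
position: [0.4869, -0.1696, 0.2664]
ee_rot: [180.0, -0.0, 0.6]
contact_force: [0.8, -0.2, -0.8]
grip_width: 0.605
```

```bash
python3 - <<'E'
from h import *
import pickle
s=sensors.read_state(); print(s['position'],s['ee_rot'],s['contact_force'])
C=wcam(); p,d=capture('wrist'); pickle.dump((C,p,d),open('pics/w5.pkl','wb')); cv2.imwrite('pics/w5.png',p[:,:,::-1])
E
```

```text
[ 0.48692292 -0.169603    0.26641483] [ 1.79990932e+02 -3.02332423e-02  6.11802279e-01] [ 0.7770344  -0.20288162 -0.76249366]
```

View pics/w5.png

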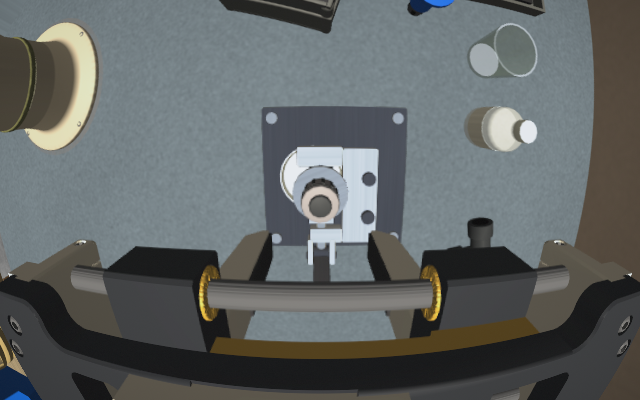

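```bash
python3 - <<'E'
from h import *
import pickle
C,p,d=pickle.load(open('pics/w1.pkl','rb'))
W=wworld(C,d)
for v in range(208,278,4): print(v,[W[v,u].round(4).tolist() for u in (312,316,320)])
m=(abs(W[...,0]-.49)<.006)&(W[...,2]>.135)&(W[...,1]<-.22)&(W[...,1]>-.28)
m[:205]=0; m[285:]=0
P=W[m]; a=np.polyfit(P[:,2],P[:,1],1); print(m.sum(),a, np.polyval(a,[.14,.16,.18]),P[:,2].max())
E
```

```text
208 [[0.4848, -0.2257, 0.1247], [0.489, -0.2258, 0.1241], [0.4932, -0.2255, 0.1249]]
212 [[0.4848, -0.232, 0.1184], [0.4891, -0.2314, 0.1203], [0.4934, -0.2319, 0.1181]]
216 [[0.4849, -0.2349, 0.1235], [0.4892, -0.2349, 0.1233], [0.4934, -0.2348, 0.1232]]
220 [[0.485, -0.2389, 0.1251], [0.4893, -0.2385, 0.1261], [0.4935, -0.2386, 0.1254]]
224 [[0.4852, -0.2406, 0.1333], [0.4894, -0.24, 0.1347], [0.4935, -0.2404, 0.1332]]
228 [[0.4855, -0.2422, 0.141], [0.4895, -0.2424, 0.1402], [0.4936, -0.2422, 0.1406]]
232 [[0.4856, -0.2451, 0.1449], [0.4896, -0.2448, 0.1455], [0.4936, -0.2454, 0.1436]]
236 [[0.4858, -0.2471, 0.1511], [0.4897, -0.247, 0.1509], [0.4937, -0.2466, 0.1519]]
240 [[0.4859, -0.2487, 0.1576], [0.4898, -0.2484, 0.1582], [0.4937, -0.2483, 0.1582]]
244 [[0.4861, -0.2509, 0.1625], [0.4899, -0.2503, 0.1637], [0.4937, -0.2502, 0.1636]]
248 [[0.4863, -0.2524, 0.1688], [0.49, -0.2519, 0.1697], [0.4938, -0.2517, 0.1698]]
252 [[0.4864, -0.2536, 0.1753], [0.4901, -0.2537, 0.175], [0.4938, -0.2536, 0.1749]]
256 [[0.4865, -0.2558, 0.1794], [0.4902, -0.2559, 0.179], [0.4939, -0.256, 0.1786]]
260 [[0.4867, -0.2577, 0.184], [0.4903, -0.2572, 0.1847], [0.4939, -0.257, 0.1849]]
264 [[0.4868, -0.2586, 0.1904], [0.4904, -0.2584, 0.1905], [0.4939, -0.2586, 0.19]]
268 [[0.487, -0.2599, 0.1955], [0.4905, -0.2607, 0.1937], [0.494, -0.2609, 0.1932]]
272 [[0.487, -0.2656, 0.1922], [0.4905, -0.265, 0.1933], [0.4941, -0.2659, 0.1914]]
276 [[0.484, -0.3737, 0.001], [0.4904, -0.3734, 0.0012], [0.4967, -0.3729, 0.0019]]
624 [-0.35804753 -0.19219308] [-0.24231974 -0.24948069 -0.25664164] 0.19553951570822045
```

>>> {"op": "send_rows", "data": {
  "rotation": [
    [0, 0, 0],
    [0, 0, 0],
    [0, 0, 0],
    [0, 0, 0],
    [0, 0, 0],
    [0, 0, 0],
    [0, 0, 0],
    [0, 0, 0]
  ],
  "travel": [
    [1, 25, 0],
    [2, 55, 0],
    [3, 70, 0],
    [3, 70, 10],
    [3, 70, 30],
    [3, 70, 55],
    [3, 70, 75],
    [3, 70, 82]
  ],
  "fingers": [-1, -1, -1, -1, -1, -1, -1, -1],
  "newtons": 30
}}

```text
time: 25.3
position: [0.4899, -0.2374, 0.1802]
ee_rot: [-179.9, 0.2, 0.7]
contact_force: [0.6, 0.4, 0.7]
grip_width: 0.011
```

```bash
python3 - <<'E'
from h import *
s=sensors.read_state(); print(s['position'],s['ee_rot'],s['contact_force'],s['grip_width'],s['q'].round(1))
p2,d2=capture('side'); cv2.imwrite('pics/s6.png',cv2.resize(p2[180:330,200:350,::-1],None,fx=4,fy=4,interpolation=cv2.INTER_CUBIC))
E
```

```text
[ 0.4898712  -0.23744442  0.18020787] [-179.89591627    0.20345211    0.68766042] [0.59152971 0.43777412 0.73198367] 0.011411631155216286 [  1.7  26.8  25.9 118.6 -18.4  38.6  40.4]
```

View pics/s6.png

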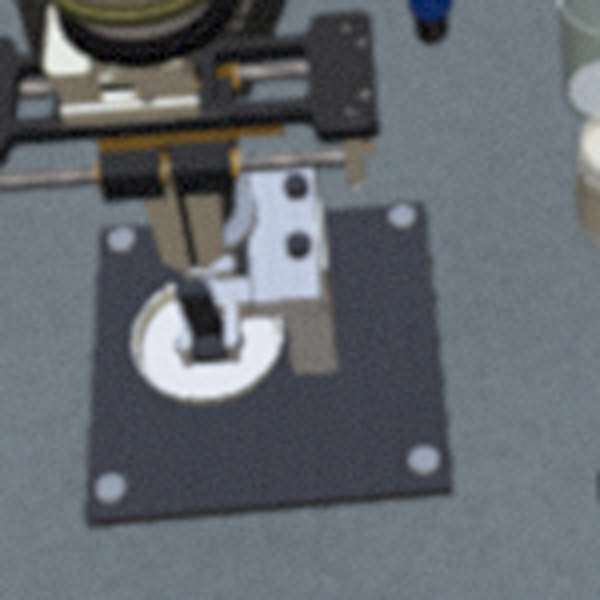

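>>> {"op": "send_rows", "data": {
  "rotation": [
    [0, 0, 0],
    [0, 0, 0],
    [0, 0, 0],
    [0, 0, 0],
    [0, 0, 0],
    [0, 0, 0],
    [0, 0, 0],
    [0, 0, 0]
  ],
  "travel": [
    [0, 5, -2],
    [0, 11, -2],
    [0, 16, -1],
    [0, 21, 1],
    [0, 26, 3],
    [0, 31, 5],
    [0, 35, 8],
    [0, 39, 10.6]
  ],
  "fingers": [-1, -1, -1, -1, -1, -1, -1, -1]
}}

```text
time: 26.15
position: [0.4918, -0.2791, 0.1719]
ee_rot: [180.0, -0.1, 0.6]
contact_force: [2.5, 3.6, 3.3]
grip_width: 0.003
```

```bash
python3 - <<'E'
from h import *
s=sensors.read_state(); print(s['position'],s['ee_rot'],s['contact_force'],s['grip_width'])
p2,d2=capture('side'); cv2.imwrite('pics/s7.png',cv2.resize(p2[180:330,200:350,::-1],None,fx=4,fy=4,interpolation=cv2.INTER_CUBIC))
E
```

```text
[ 0.49181198 -0.27912458  0.1718926 ] [ 1.79964089e+02 -5.14879287e-02  6.24841834e-01] [2.51791458 3.6355029  3.29462461] 0.002589164452895784
```

View pics/s7.png

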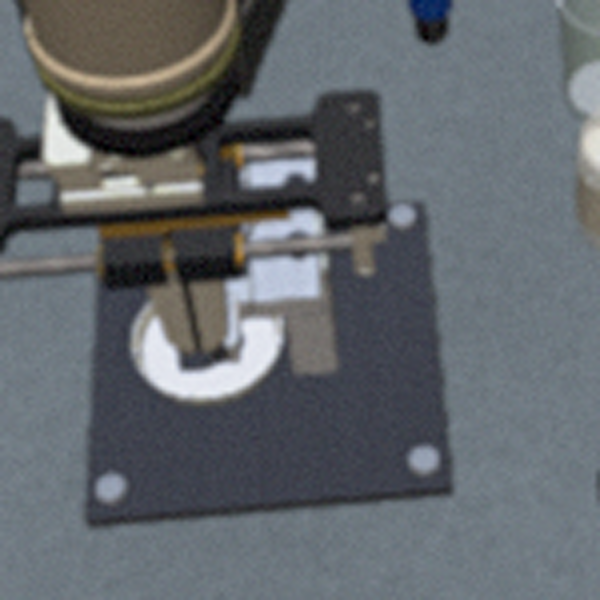

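>>> {"op": "send_rows", "data": {
  "rotation": [
    [0, 0, 0],
    [0, 0, 0],
    [0, 0, 0],
    [0, 0, 0],
    [0, 0, 0],
    [0, 0, 0],
    [0, 0, 0],
    [0, 0, 0]
  ],
  "travel": [
    [-1, 3, 4],
    [-1, 6, 8],
    [-1, 9, 12],
    [-1, 12.4, 16],
    [-1, 15, 20],
    [-1, 17.7, 25],
    [-1, 20, 30],
    [-1, 21.5, 34]
  ],
  "fingers": [-1, -1, -1, -1, -1, -1, -1, -1]
}}

```text
time: 27.0
position: [0.491, -0.3012, 0.1379]
ee_rot: [179.9, -0.1, 0.6]
contact_force: [2.3, -1.3, 5.3]
grip_width: 0.006
```

>>> {"op": "send_rows", "data": {
  "rotation": [
    [0, 0, 0],
    [0, 0, 0],
    [0, 0, 0],
    [0, 0, 0],
    [0, 0, 0],
    [0, 0, 0],
    [0, 0, 0],
    [0, 0, 0]
  ],
  "travel": [
    [0, 0.5, 2],
    [0, 1, 4],
    [0, 1.5, 6],
    [0, 2, 8],
    [0, 2, 9.5],
    [0, 2, 11],
    [0, 2, 12],
    [0, 2, 12]
  ],
  "fingers": [-1, -1, -1, -1, -1, -1, -1, -1]
}}

```text
time: 27.8
position: [0.4907, -0.3033, 0.1262]
ee_rot: [179.9, -0.1, 0.6]
contact_force: [1.2, -2.8, 3.9]
grip_width: 0.003
```

>>> {"op": "send_rows", "data": {
  "rotation": [
    [0, 0, 0],
    [0, 0, 0],
    [0, 0, 0],
    [0, 0, 0],
    [0, 0, 0],
    [0, 0, 0],
    [0, 0, 0],
    [0, 0, 0]
  ],
  "travel": [
    [0, 0, 0.4],
    [0, 0, 0.8],
    [0, 0, 1.2],
    [0, 0, 1.6],
    [0, 0, 2],
    [0, 0, 2.4],
    [0, 0, 2.4],
    [0, 0, 2.4]
  ],
  "fingers": [-1, -1, -1, -1, -1, -1, -1, -1]
}}

```text
time: 28.6
position: [0.4907, -0.3035, 0.1243]
ee_rot: [179.9, -0.1, 0.6]
contact_force: [0.7, -3.4, 9.5]
grip_width: 0.005
```

>>> {"op": "send_rows", "data": {
  "rotation": [
    [0, 0, 0],
    [0, 0, 0],
    [0, 0, 0],
    [0, 0, 0],
    [0, 0, 0],
    [0, 0, 0],
    [0, 0, 0],
    [0, 0, 0]
  ],
  "travel": [
    [0, 0, 0.3],
    [0, 0, 0.6],
    [0, 0, 0.9],
    [0, 0, 1.2],
    [0, 0, 1.2],
    [0, 0, 1.2],
    [0, 0, 1.2],
    [0, 0, 1.2]
  ],
  "fingers": [-1, -1, -1, -1, -1, -1, -1, -1]
}}

```text
time: 29.4
position: [0.4908, -0.3036, 0.1241]
ee_rot: [179.9, -0.1, 0.6]
contact_force: [-1.8, -2.0, 22.4]
grip_width: 0.009
```

>>> {"op": "send_rows", "data": {
  "rotation": [
    [0, 0, 0],
    [0, 0, 0],
    [0, 0, 0],
    [0, 0, 0],
    [0, 0, 0],
    [0, 0, 0],
    [0, 0, 0],
    [0, 0, 0]
  ],
  "travel": [
    [0, 0, -2],
    [0, 0, -8],
    [0, 0, -20],
    [0, 0, -45],
    [0, 0, -75],
    [0, 0, -110],
    [0, 0, -145],
    [0, 0, -150]
  ],
  "fingers": [-1, -1, -1, -1, -1, -1, -1, -1]
}}

```text
time: 30.2
position: [0.4914, -0.3029, 0.2766]
ee_rot: [179.9, -0.3, 0.6]
contact_force: [0.0, -0.1, 0.1]
grip_width: 0.003
```

```bash
python3 - <<'E'
from h import *
import pickle
s=sensors.read_state(); print(s['position'],s['contact_force'])
C=wcam(); p,d=capture('wrist'); cv2.imwrite('pics/w6.png',p[:,:,::-1])
p2,d2=capture('side'); cv2.imwrite('pics/s8.png',cv2.resize(p2[90:330,190:400,::-1],None,fx=2.5,fy=2.5,interpolation=cv2.INTER_CUBIC))
W=wworld(C,d)
for v in range(80,240,6): print(v,W[v,316:324:3].round(4).tolist())
E
```

```text
[ 0.49144559 -0.30285666  0.27655216] [ 0.01056151 -0.0771293   0.06186371]
80 [[0.4871, -0.1907, 0.1325], [0.49, -0.1908, 0.1335], [0.493, -0.1908, 0.1336]]
86 [[0.487, -0.1958, 0.1238], [0.4901, -0.1957, 0.1234], [0.4932, -0.1955, 0.1218]]
92 [[0.4871, -0.2018, 0.1211], [0.4902, -0.202, 0.1239], [0.4944, -0.1919, 0.0163]]
98 [[0.4872, -0.2085, 0.126], [0.4902, -0.2084, 0.1255], [0.4933, -0.2082, 0.1238]]
104 [[0.4872, -0.2146, 0.1256], [0.4903, -0.2146, 0.1262], [0.4933, -0.2146, 0.1269]]
110 [[0.4873, -0.2208, 0.1254], [0.4903, -0.2207, 0.1247], [0.4934, -0.2207, 0.1255]]
116 [[0.4873, -0.2269, 0.1214], [0.4904, -0.2269, 0.1215], [0.4948, -0.225, 0.0108]]
122 [[0.4874, -0.2331, 0.119], [0.4905, -0.2331, 0.1188], [0.4936, -0.2331, 0.1197]]
128 [[0.4875, -0.2393, 0.1253], [0.4905, -0.2392, 0.1263], [0.4936, -0.2392, 0.1254]]
134 [[0.4876, -0.2453, 0.1275], [0.4906, -0.2453, 0.1277], [0.4936, -0.2453, 0.1275]]
140 [[0.4876, -0.2517, 0.1235], [0.4907, -0.2517, 0.1234], [0.4937, -0.2516, 0.1243]]
146 [[0.4876, -0.2578, 0.1248], [0.4907, -0.2578, 0.1251], [0.4938, -0.2577, 0.1254]]
152 
[... 573 characters left out ...]
.3019, 0.1252]]
194 [[0.4881, -0.3087, 0.1243], [0.4912, -0.3088, 0.1237], [0.4944, -0.3085, 0.1246]]
200 [[0.4881, -0.3153, 0.124], [0.4913, -0.3153, 0.1241], [0.4945, -0.3153, 0.1237]]
206 [[0.4882, -0.3217, 0.1249], [0.4914, -0.3216, 0.1252], [0.4946, -0.3217, 0.1246]]
212 [[0.4876, -0.3666, -0.0012], [0.4921, -0.3662, -0.0], [0.4966, -0.3661, 0.0001]]
218 [[0.4877, -0.3752, 0.0014], [0.4922, -0.3752, 0.0011], [0.4967, -0.3759, -0.0012]]
224 [[0.4878, -0.3854, -0.0007], [0.4923, -0.385, 0.0003], [0.4968, -0.3848, 0.0007]]
230 [[0.4878, -0.3942, 0.0019], [0.4924, -0.3947, 0.0004], [0.4969, -0.3941, 0.002]]
236 [[0.489, -0.2951, 0.2816], [0.4907, -0.2947, 0.2823], [0.4924, -0.2955, 0.2804]]
```

View pics/w6.png

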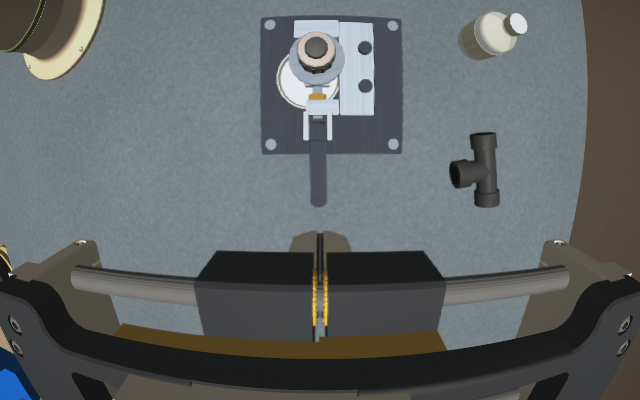

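View pics/s8.png

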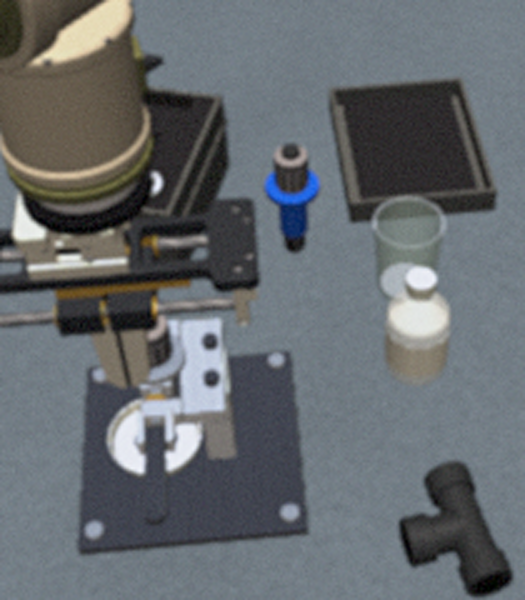

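```bash
python3 - <<'E'
from h import *
from rig import job
p,d=capture('top')
z=np.load('pics/top0.npz')['p']
def crop(a): return cv2.resize(a[190:330,190:330,::-1],None,fx=2.8,fy=2.8,interpolation=cv2.INTER_CUBIC)
cv2.imwrite('pics/t9.png',np.hstack([crop(z),crop(p)]))
E
```

```text
(no output)
```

View pics/t9.png

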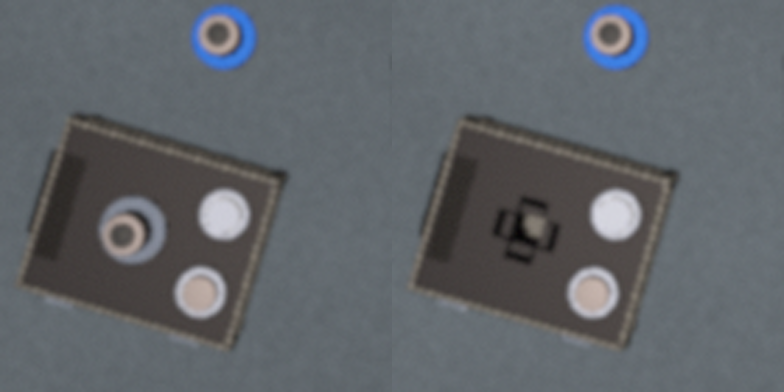

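The before and after crops show the case and the blue probe in the same place. The case's corner is at (72,117) before and (464,117) after, where the crop starts 392 px further right. I'll sign off.

```bash
python3 -c "
from rig import job
print(job.sign_off())"
```

```text
the job is handed in; nothing more can be done
None
```

The probe now hangs upright in the stand with the cam lever pressed fully down. I handed the job in at about 30 s of the 72 s allowed.

- **Taking it out:** I gripped the grey-collared probe by its cap and worked it up with twists of about ±0.28 rad, rising about 3 mm for each full to-and-fro. The downward pull read about 6.5 N at most. Once the foam let go, I lifted it straight out.
- **Placing it:** I lowered it between the open jaws until the collar rested on the clamp (10.6 N upward reading), then let go.
- **Lever:** It stood at about 1.25 rad rather than the listed 1.45, so I started the press from there. It reached its stop at 22 N with no further movement.

**Last checks:**
- The lever's upper face is level at about 124–125 mm along its whole length.
- The collar's top is at about 133 mm, as it should be when resting on the clamp.
- The case and the blue probe sit where they did in the first top picture, to within about a pixel.
- The gripper is clear of everything, with the tool at 277 mm.
- I did not measure the beaker, sample bottle, lid or pipe tee. The beaker, bottle and tee look undisturbed in the last pictures.

The one disagreement was that the top and wrist cameras placed the probe about 2 mm apart. I used the wrist camera for both the grasp and the placing, and no check failed.

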